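# Swing the shelf's guard rail shut until its catch clicks

## Task

The wooden guard rail in front of the spice row has been left swung open on its pin: push it round near its free end until it clicks in behind the spring catch and stays there by itself. The latch has play in where it is screwed down, so feel for it, and do not force the rail (keep under about 40 N). Leave the jar, tumbler, funnel, ghee pot, spoon and clip around it where they are.

Things in the scene. Friction and masses are not known exactly. Their poses are not given: they have to be found in the camera images.
- bracket: Fixed steel bracket with the guard rail's upright pin, 12 mm thick. Origin: pin axis at shelf level. A strap over the pin, top 37 mm high, ends in a post on the +y side. Its -y axis is the way the closed rail points (within 0.06 rad); its +x axis is the way the free end travels to close: away from the robot, towards the row of jars.
- bar: Guard rail: loose wooden bar lying flat on the shelf, 34 mm wide (its x), 28 mm tall, a hole at one end over the pin (0.75 mm play). Origin: hole centre, shelf level. Runs 270 mm along its own -y to the free end, 22 mm the other way. Starts open: yaw 0.45 to 0.85 rad less than the bracket's; closing turns it anticlockwise from above. 0.13 to 0.25 kg; slides easily (about 1 N).
- bar_push (a point): Good place to push: on the bar's robot-side (-x) face, 55 mm short of the free end, half-way up (14 mm above the shelf). The point has the bar's axes: push along +x.
- bar_tip (a point): Middle of the end face of the bar's free end, 270 mm from the pin, 14 mm above the shelf.
- latch_nominal (a point): Where the bar's free end would be, 14 mm above the shelf, if shut exactly along the bracket's -y. The latch, a low fixed steel fitting at most 40 mm tall, stands just beyond it (bracket y -0.26 to -0.34, x -0.10 to +0.07). It is screwed down up to 12 mm either way along bracket x: NOT measured, this point does not show it; feel it, watch joint catch or look.
- catch (a joint): The latch's sprung steel catch, rad: 0 at rest, grows (at most 0.45) as the bar's free end pushes it aside, drops back to about 0 once the bar is behind its nose. Relative to latch_nominal, the bar's free end meets the nose about 50 mm short and clicks in about 3 mm short, each +-12 mm; a rigid stop follows about 7 mm after the click. Pushing at bar_push takes 7 to 17 N to click.
- buffer (a joint): The latch's spring-loaded rubber plunger behind the bar, in m: 0 when free, grows as the bar presses it towards the bracket's +x (about 2 N at first, 6 N at its 14 mm limit). A caught bar keeps it pressed in about 6 mm; a bar that is not caught is pushed back by it when let go.
- jar: Bystander, to be left alone: glass flip-top jar, 80 mm across, 101 mm tall, behind the rail. Origin: underside centre.
- funnel: Bystander, to be left alone: orange plastic funnel standing mouth down, 90 mm across, 105 mm tall, behind the rail. Origin: underside centre.
- tumbler: Bystander, to be left alone: open steel tumbler, 72 mm across, 95 mm tall, behind the rail. Origin: underside centre.
- ghee_pot: Bystander, to be left alone: small lidded brass ghee pot, 60 mm across, 66 mm tall, on the robot's side of the bar, nearer its pin than its free end. Origin: underside centre.
- spoon: Bystander, to be left alone: small wooden ghee spoon lying flat, 150 mm long, beside the latch. Origin: underside at mid length.
- clip: Bystander, to be left alone: steel kadai handle clip (tongs) lying flat, 160 mm long, off to the left. Origin: underside at mid length.
Not all that is in view belongs to the job. What is shaped like the bracket but purple is not meant.

How it is judged:
At the end, for the whole second after the job is handed in: The bar lies flat on its pin, at rest and let go, in line with the bracket within 0.12 rad, held behind the catch: the plunger still pressed in more than 3 mm and the catch dropped back to less than 0.08 rad (value of joint buffer above 0.003 m and value of joint catch below 0.08 rad and angle between the y axis of bar and the y axis of bracket, either way round below 0.12 rad and horizontal distance between bar and bracket below 0.005 m and angle between bar's own z axis and vertical below 0.05 rad and linear speed of bar below 0.02 m/s and contact force between bar and the arm below 0.1 N and contact force between bar and the fingers below 0.1 N); the robot touches nothing.
It fails at once if the rail is pushed with more than 40 N (contact force between bar and the fingers above 40 N or contact force between bar and the arm above 40 N).
It fails at once if something in the row behind the rail is shifted more than 20 mm or knocked over (distance of any of jar, funnel, tumbler from where it was at the start of the episode above 0.02 m or angle between any of jar, funnel, tumbler's own z axis and vertical above 0.4 rad).
It fails at once if the ghee pot, spoon or clip is shifted more than 20 mm or knocked over (distance of any of ghee_pot, spoon, clip from where it was at the start of the episode above 0.02 m or angle between any of ghee_pot, spoon, clip's own z axis and vertical above 0.4 rad).
It also fails if it takes over 56 s, if anything falls off the work surface, if the arm or the gripper's body presses on something with over 40 N, if the wrist force passes 120 N, or if a joint passes its speed limit or range.

## Robot

A 6-joint arm with a two-finger parallel gripper is mounted at the origin on the work surface. World frame = base frame: x ahead of the robot, y to its left, z up, the work surface at z = 0. Lengths are in m, angles in rad, forces in N, time in s.
With the tool pointing down it reaches from about 0.35 to 0.975 m from the base axis. Payload 4.9 kg.
Tool frame: the origin (TCP) lies at the very end of the fingers, on their centre line; the grasp point (between the pads) lies 19 mm behind it; z points along the fingers, y is the line along which they close (so a half turn about z gives the same grasp; the last joint's range is limited). The gripper opens to 85 mm and grips with 20 to 120 N. Pads are 22 mm wide; open, the fingers measure 114 mm over their backs; the gripper's body (76 mm by 85 mm) begins 54 mm behind the grasp point. The pads swing forward as they close: fully open they stand 13 mm farther back than shut.
Start: joints at [1.18, 0.053, 1.613, -0, 1.476, -0.119], TCP at [0.168, 0.602, 0.205] pointing down, gripper open.
Joint ranges: [-3.01, 3.01], [-1.01, 2.22], [0.06, 2.58], [-1.02, 4.17], [0.09, 2.62], [-3.14, 3.14]. Speed limits (rad/s): [2.57, 2.57, 3.14, 3.14, 3.14, 3.14].

## Interface

Orientations are given as a rotation vector (axis times angle).
In Python, from station import ctrl gives the robot as it stands.
- The arm moves only by the tool jog_arm, never from a script. Its argument "plan" is a list of rows, each a list of 7 numbers: the shift along the tool's x, y, z in units of 0.02 m (1.0 is 0.02 m), then the turn, a rotation vector about the tool's x, y, z in units of 45 degrees (1.0 is 45 degrees), then the opening, from -1 (shut) to 1 (fully open). A call has 1 to 8 rows; each row shifts and turns the commanded pose from where the row before left it, along the tool's axes as they then stand; what a row does not reach is not made up. A row lasts 1/10 s, in which the tool goes at most 50 mm and 8.59 degrees, less where a joint would pass 70% of its speed; a pose out of reach is approached as far as the arm can. A call with a number of a shift or a turn outside -1 to 1 is refused whole. A call with a gripper value outside its range is refused whole. The fingers move at their own pace and stop on an object; "grip_force" is the grip in N (left out, the last holds). Time passes only in rows, so rows that do not move let the fingers close. It gives the time, the measured TCP pose, the force, the opening and the grip force at its end, in the units of the state.
- ctrl.get_obs(): the state, without advancing time (a new reading comes with each control period).
- ctrl.get_image(name): name is "scene" or "side" or "wrist"; returns (picture, depth): 384x512x3 uint8, red, green, blue; 384x512 float32, m along the optical axis (not along the pixel's ray), 0 where there is no reading.
- ctrl.camera_info(name): a dict with "camera_matrix" (3x3 intrinsics, pixels), "rvec" (rotation vector, rad) and "tvec" (3), from world to camera coordinates, as OpenCV has them; the wrist camera has in their place "T_tool_cam" (4x4, takes a point from camera to tool coordinates, whose origin is the TCP and whose axes are the flange's). Camera axes: x right, y down, z forward; pixel columns grow to the right and rows downward; lengths in m; the calibration is good to about 2 mm. The wrist camera is an equidistant fisheye: a pixel r from the principal point sees the ray r / f radians off the axis. A picture is of the moment at which its call begins: read the wrist's pose just before it. camera_info takes no time and is no camera call.
- ctrl.finish_job(): hands the job in; it is judged then, once.
The state is a dict: "t": time; "q": joint angles; "dq": joint speeds; "effort": joint torques, N m; "tool_pos": TCP position; "tool_rot": TCP orientation; "contact_force": force on the tool from outside, world axes, zero at the start; "wrist_torque": the same for the moment, N m; "opening": finger opening in m; "grip_force": force on a finger pad.
Only numpy, scipy, OpenCV 4.12 (cv2) and the standard library are available. Lean on these libraries where they do the work, as an engineer would, in place of code of your own. Each camera call takes 0.05 s, during which the arm holds its last target. There are 200 camera calls.

## Working session

There is one attempt and no reset: what is moved stays moved. The work goes in short steps, Python scripts to look and compute and a tool call to move; the robot and the scene stay as the last step left them, time stands still between calls to the robot, and variables do not carry over. Pictures are saved under pics/ and viewed, at most 10 in all, crops included, and the job is handed in when it is done.

Besides the shell and the picture viewer there is one more tool, called by a JSON object that holds its "api" and its "payload", one argument or row to a line. jog_arm: Moves the arm, as the interface text tells. Shifts and turns lie within -1 to 1; 1 stands for 0.02 m of shift or 45 degrees of turn. Its arguments: {"type":"object","properties":{"plan":{"type":"array"},"grip_force":{"type":"number"}},"required":["plan"]}

```bash
mkdir -p pics; cat > h.py <<'E'
import numpy as np, cv2
from station import ctrl
def grab(n,f):
    im,d=ctrl.get_image(n); cv2.imwrite('pics/'+f+'.png',im[:,:,::-1]); np.savez('pics/'+f+'.npz',im=im,d=d); return im,d
def cam(n):
    c=ctrl.camera_info(n); K=np.array(c['camera_matrix']); R=cv2.Rodrigues(np.array(c['rvec'],float))[0]; t=np.array(c['tvec'],float).ravel(); return K,R,t
def ray(n,u,v,z):
    K,R,t=cam(n); d=R.T@np.linalg.inv(K)@np.array([u,v,1.]); o=-R.T@t; return o+d*(z-o[2])/d[2]
def cloud(n,d):
    K,R,t=cam(n); v,u=np.indices(d.shape); p=np.stack([(u-K[0,2])/K[0,0]*d,(v-K[1,2])/K[1,1]*d,d],-1); return (p-t)@R
E
python3 - <<'E'
from h import *
a,_=grab('scene','s1'); b,_=grab('side','d1')
o=ctrl.get_obs(); print(o)
for n in('scene','side'):
    K,R,t=cam(n); print(n,-R.T@t, R[2])
E
```

```text
{'t': 0.1, 'q': array([ 1.18000479e+00,  5.33286292e-02,  1.61415511e+00,  7.76480193e-06,
        1.47600550e+00, -1.18970776e-01]), 'dq': array([ 0.00070694, -0.0008366 , -0.00351545, -0.00068752,  0.00149582,
       -0.00101727]), 'effort': array([ 7.72306921e-04, -3.94905031e+01, -3.71362495e+01, -8.74940679e-05,
        3.99621335e-03,  9.58072491e-06]), 'tool_pos': array([0.16754764, 0.60148584, 0.20356352]), 'tool_rot': array([-4.25596956e-01, -3.11213946e+00,  2.87940479e-03]), 'contact_force': array([0.0755976 , 0.05840938, 0.40078317]), 'wrist_torque': array([-0.00752757,  0.04300142,  0.02541511]), 'grip_force': 0.0, 'opening': 0.08547321819027603}
scene [1.03482717 0.50939139 0.55376462] [-0.51887861 -0.5731845  -0.63421173]
side [ 0.21795219 -0.85700031  0.90259503] [ 0.28919281  0.68582394 -0.66784207]
```

View pics/s1.png

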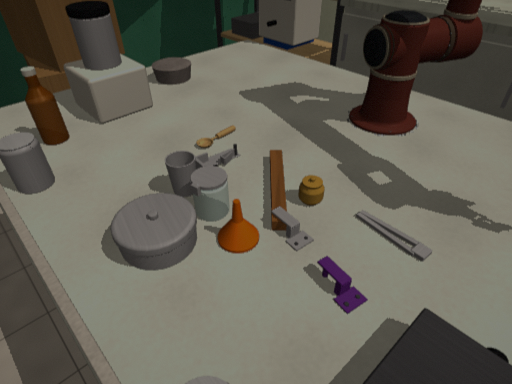

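View pics/d1.png

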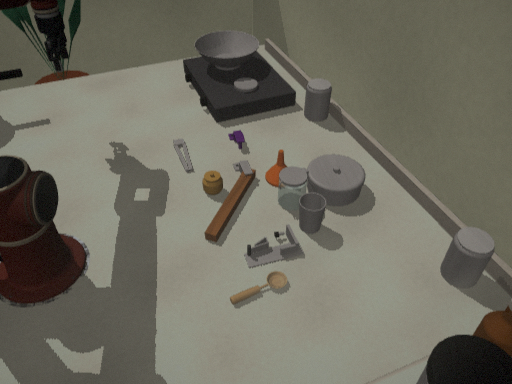

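Scene view: the bar runs from the steel bracket (288,225) to its free end (277,152). The latch is at (218,160), the tumbler, jar and funnel stand behind the bar, and the ghee pot is at (311,190). Side view: the free end is at (212,237), the bracket at (243,167), the latch at (272,247) and the spoon at (262,290).

```bash
python3 - <<'E'
from h import *
for n,f,box in(('scene','s1',(262,145,292,232)),('side','d1',(200,165,262,245))):
    z=np.load(f'pics/{f}.npz'); im,d=z['im'],z['d']; P=cloud(n,d)
    hsv=cv2.cvtColor(im,cv2.COLOR_RGB2HSV); m=np.zeros(d.shape,bool); x0,y0,x1,y1=box; m[y0:y1,x0:x1]=1
    m&=(hsv[...,1]>110)&((hsv[...,0]<18))&(d>0)
    Q=P[m]; print(n,m.sum(),np.percentile(Q[:,2],[2,50,98]))
    T=Q[(Q[:,2]>.020)&(Q[:,2]<.036)]
    r=cv2.minAreaRect((T[:,:2]*1000).astype(np.float32)); print(r, cv2.boxPoints(r).round())
def show(n,f,box,nm):
    z=np.load(f'pics/{f}.npz'); im,d=z['im'],z['d'];P=cloud(n,d);x0,y0,x1,y1=box
    return im[y0:y1,x0:x1],P[y0:y1,x0:x1]
a,P=show('side','d1',(160,130,340,310),'')
a=cv2.resize(a,None,fx=3.2,fy=3.2,interpolation=cv2.INTER_CUBIC);cv2.imwrite('pics/c1.png',a[:,:,::-1])
# top-down height map of latch/pot/bracket points
z=np.load('pics/d1.npz');P=cloud('side',z['d'])
for (u,v) in [(243,167),(237,163),(248,168),(249,172),(250,247),(250,262),(290,230),(295,248),(299,258),(247,265),(278,238),(212,172),(212,188),(311,200),(293,173),(180,150),(190,165),(240,297),(278,280)]:
    print((u,v),P[v,u].round(3))
E
```

```text
scene 945 [0.00747272 0.02705053 0.02910219]
((527.4133911132812, 32.807640075683594), (304.53533935546875, 33.91407012939453), 46.41889953613281) [[410. -66.]
 [435. -89.]
 [645. 131.]
 [620. 155.]]
side 913 [0.01069126 0.02591145 0.04824328]
((492.22894287109375, 53.11979675292969), (295.4530029296875, 116.33040618896484), 45.97391128540039) [[348. -13.]
 [431. -94.]
 [637. 119.]
 [553. 200.]]
(243, 167) [0.6   0.133 0.037]
(237, 163) [0.605 0.2   0.002]
(248, 168) [0.614 0.127 0.033]
(249, 172) [0.609 0.106 0.036]
(250, 247) [ 0.498 -0.171  0.037]
(250, 262) [ 0.49  -0.191  0.004]
(290, 230) [ 0.619 -0.156  0.035]
(295, 248) [ 0.61  -0.205  0.02 ]
(299, 258) [ 0.614 -0.223 -0.002]
(247, 265) [ 0.48  -0.194  0.001]
(278, 238) [ 0.592 -0.141  0.   ]
(212, 172) [0.498 0.123 0.058]
(212, 188) [0.482 0.083 0.033]
(311, 200) [ 0.705 -0.104  0.067]
(293, 173) [ 0.691 -0.017  0.101]
(180, 150) [ 0.455  0.342 -0.002]
(190, 165) [0.46  0.24  0.008]
(240, 297) [ 0.425 -0.288  0.019]
(278, 280) [ 0.533 -0.268  0.003]
```

View pics/c1.png

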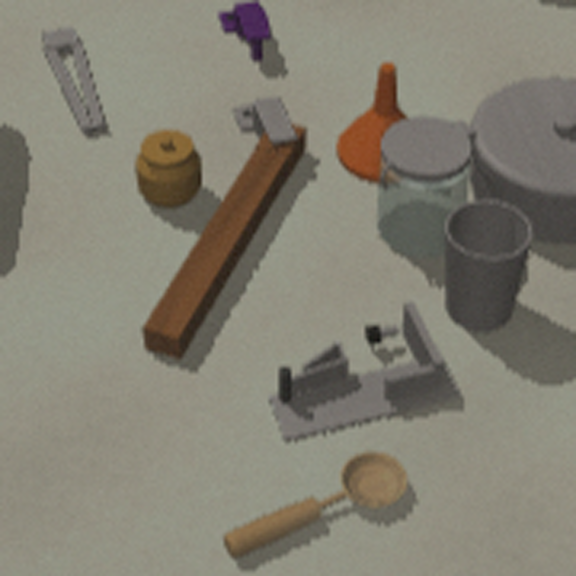

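```bash
python3 - <<'E'
from h import *
pts=[];cols=[]
for n,f in(('scene','s1'),('side','d1')):
    z=np.load(f'pics/{f}.npz'); im,d=z['im'],z['d']; P=cloud(n,d); hsv=cv2.cvtColor(im,cv2.COLOR_RGB2HSV)
    for nm,c in(('bracket',(.60,.13)),('latch',(.55,-.18))):
        r=.06 if nm=='bracket' else .1
        for lo,hi in((.004,.022),(.030,.042)):
            m=(d>0)&(np.hypot(P[...,0]-c[0],P[...,1]-c[1])<r)&(P[...,2]>lo)&(P[...,2]<hi)&(hsv[...,1]<70)
            Q=P[m]
            if len(Q)>8: r_=cv2.minAreaRect((Q[:,:2]*1000).astype(np.float32)); print(n,nm,lo,len(Q),[np.round(x) for x in r_],cv2.boxPoints(r_).round().tolist())
# bird's-eye by homography at z=.037 and z=0 from both views, 1px=0.5mm
for n,f in(('scene','s1'),('side','d1')):
    K,R,t=cam(n); im=np.load(f'pics/{f}.npz')['im']; outs=[]
    for zz in(.037,.0):
        H=K@np.column_stack([R[:,0],R[:,1],R[:,2]*zz+t]) # world xy->px
        A=np.array([[0,-.001,.72],[-.001,0,.2],[0,0,1]]) # bird px (u,v)-> x=.72-.001v, y=.2-.001u
        outs.append(cv2.warpPerspective(im,H@A,(460,340),flags=cv2.INTER_CUBIC|cv2.WARP_INVERSE_MAP))
    cv2.imwrite(f'pics/b_{n}.png',np.hstack(outs)[:,:,::-1])
a=np.vstack([cv2.imread('pics/b_scene.png')[:,:400][:300],cv2.imread('pics/b_side.png')[:,:400][:300]]);b=np.vstack([cv2.imread('pics/b_scene.png')[:,460:860][:300],cv2.imread('pics/b_side.png')[:,460:860][:300]])
cv2.imwrite('pics/bird.png',np.hstack([a,b]))
E
```

```text
scene bracket 0.004 108 [array([614., 175.]), array([27., 47.]), np.float64(62.0)] [[587.0, 174.0], [629.0, 152.0], [641.0, 176.0], [599.0, 198.0]]
scene bracket 0.03 284 [array([611., 137.]), array([66., 26.]), np.float64(85.0)] [[595.0, 106.0], [621.0, 103.0], [627.0, 169.0], [601.0, 172.0]]
scene latch 0.004 208 [array([ 544., -188.]), array([144., 107.]), np.float64(49.0)] [[456.0, -207.0], [537.0, -278.0], [632.0, -168.0], [550.0, -98.0]]
scene latch 0.03 66 [array([ 564., -174.]), array([133.,  56.]), np.float64(10.0)] [[494.0, -158.0], [503.0, -213.0], [634.0, -190.0], [624.0, -135.0]]
side bracket 0.004 17 [array([595., 170.]), array([15., 37.]), np.float64(7.0)] [[585.0, 188.0], [589.0, 151.0], [604.0, 153.0], [600.0, 189.0]]
side bracket 0.03 119 [array([608., 132.]), array([66., 25.]), np.float64(85.0)] [[592.0, 101.0], [618.0, 98.0], [623.0, 164.0], [598.0, 166.0]]
side latch 0.004 363 [array([ 557., -194.]), array([149., 100.]), np.float64(18.0)] [[471.0, -169.0], [502.0, -265.0], [644.0, -220.0], [613.0, -124.0]]
side latch 0.03 96 [array([ 560., -159.]), array([ 69., 131.]), np.float64(79.0)] [[489.0, -181.0], [618.0, -206.0], [630.0, -138.0], [502.0, -113.0]]
```

View pics/bird.png

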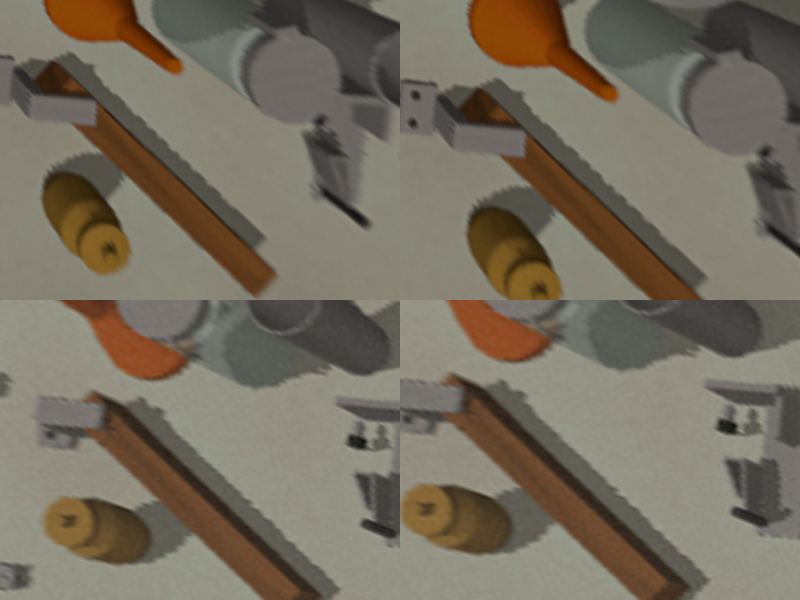

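The bird's-eye view puts the pin at about (0.609, 0.12), with bracket yaw about -0.1 and bar yaw about -0.76. The free end is near (0.42, -0.08). I'll move high to the robot side of the push point.

{"api": "jog_arm", "payload": {
  "plan": [
    [-0.8, -1, 0, 0, 0, 0, -1],
    [-0.8, -1, 0, 0, 0, 0, -1],
    [-0.8, -1, 0, 0, 0, 0, -1],
    [-0.8, -1, 0, 0, 0, 0, -1],
    [-0.8, -1, 0, 0, 0, 0, -1],
    [-0.8, -1, 0, 0, 0, 0, -1],
    [-0.8, -1, 0, 0, 0, 0, -1],
    [-0.8, -1, 0, 0, 0, 0, -1]
  ]
}}

```text
t: 0.9
tool_pos: [0.2482, 0.4123, 0.2041]
tool_rot: [-0.425, -3.112, 0.001]
contact_force: [-0.1, -0.4, 0.8]
opening: -0.0001
grip_force: 0.0
```

{"api": "jog_arm", "payload": {
  "plan": [
    [-0.8, -1, 0, 0, 0, 0, -1],
    [-0.8, -1, 0, 0, 0, 0, -1],
    [-0.8, -1, 0, 0, 0, 0, -1],
    [-0.8, -1, 0, 0, 0, 0, -1],
    [-0.8, -1, 0, 0, 0, 0, -1],
    [-0.8, -1, 0, 0, 0, 0, -1],
    [-0.8, -1, 0, 0, 0, 0, -1],
    [-0.8, -1, 0, 0, 0, 0, -1]
  ]
}}

```text
t: 1.7
tool_pos: [0.3284, 0.224, 0.2042]
tool_rot: [-0.425, -3.112, 0.0]
contact_force: [0.4, 0.4, 0.4]
opening: -0.0002
grip_force: 0.0
```

{"api": "jog_arm", "payload": {
  "plan": [
    [-0.8, -1, 0, 0, 0, 0, -1],
    [-0.8, -1, 0, 0, 0, 0, -1],
    [-0.8, -1, 0, 0, 0, 0, -1],
    [-0.8, -1, 0, 0, 0, 0, -1],
    [-0.8, -1, 0, 0, 0, 0, -1],
    [-0.8, -1, 0, 0, 0, 0, -1],
    [-0.8, -1, 0, 0, 0, 0, -1],
    [-0.7, -1, 0, 0, 0, 0, -1]
  ]
}}

```text
t: 2.5
tool_pos: [0.4069, 0.036, 0.2042]
tool_rot: [-0.426, -3.112, 0.0]
contact_force: [0.2, 0.2, -0.0]
opening: 0.0002
grip_force: 0.0
```

{"api": "jog_arm", "payload": {
  "plan": [
    [-0.4, -1, 0, 0, 0, 0, -1],
    [0, -0.2, 0, 0, 0, 0, -1],
    [0, 0, 0, 0, 0, 0, -1]
  ]
}}

```text
t: 2.8
tool_pos: [0.4078, 0.0117, 0.2043]
tool_rot: [-0.428, -3.111, -0.001]
contact_force: [-0.1, -0.3, 0.1]
opening: 0.0001
grip_force: 0.0
```

{"api": "jog_arm", "payload": {
  "plan": [
    [0, 0, 1, 0, 0, 0, -1],
    [0, 0, 1, 0, 0, 0, -1],
    [0, 0, 1, 0, 0, 0, -1],
    [0, 0, 1, 0, 0, 0, -1],
    [0, 0, 1, 0, 0, 0, -1],
    [0, 0, 1, 0, 0, 0, -1],
    [0, 0, 1, 0, 0, 0, -1],
    [0, 0, 1, 0, 0, 0, -1]
  ]
}}

```text
t: 3.6
tool_pos: [0.4079, 0.0131, 0.0439]
tool_rot: [0.423, 3.113, 0.001]
contact_force: [-0.4, 0.6, -1.1]
opening: 0.0003
grip_force: 0.0
```

{"api": "jog_arm", "payload": {
  "plan": [
    [0, 0, 1, 0, 0, 0, -1],
    [0, 0, 0.7, 0, 0, 0, -1],
    [0, 0, 0, 0, 0, 0, -1]
  ]
}}

```text
t: 3.9
tool_pos: [0.4058, 0.0132, 0.0084]
tool_rot: [-0.423, -3.108, -0.001]
contact_force: [-0.8, 1.1, -0.1]
opening: 0.0001
grip_force: 0.0
```

```bash
python3 - <<'E'
from h import *
im,_=grab('side','d2'); a=cv2.resize(im[130:310,150:340],None,fx=3.2,fy=3.2,interpolation=cv2.INTER_CUBIC);cv2.imwrite('pics/c2.png',a[:,:,::-1])
E
```

```text
(no output)
```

View pics/c2.png

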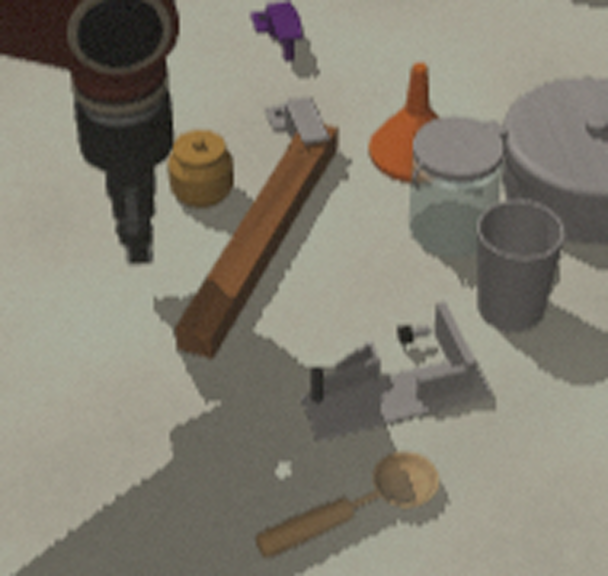

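The finger is on the robot side of the bar, clear of the pot. The bar is at crop pixels (195,335)–(320,135) and the latch is at (390,380). I'll approach gently.

{"api": "jog_arm", "payload": {
  "plan": [
    [-0.4, -0.2, 0, 0, 0, 0, -1],
    [-0.4, -0.2, 0, 0, 0, 0, -1],
    [-0.2, -0.1, 0, 0, 0, 0, -1],
    [-0.2, -0.1, 0, 0, 0, 0, -1],
    [-0.2, -0.1, 0, 0, 0, 0, -1],
    [-0.2, -0.1, 0, 0, 0, 0, -1],
    [-0.2, -0.1, 0, 0, 0, 0, -1],
    [-0.2, -0.1, 0, 0, 0, 0, -1]
  ]
}}

```text
t: 4.75
tool_pos: [0.4415, -0.0184, 0.0107]
tool_rot: [-0.426, -3.113, -0.0]
contact_force: [-0.0, 0.5, -0.3]
opening: 0.0
grip_force: 0.0
```

{"api": "jog_arm", "payload": {
  "plan": [
    [-0.2, -0.1, 0, 0, 0, 0, -1],
    [-0.2, -0.1, 0, 0, 0, 0, -1],
    [-0.2, -0.1, 0, 0, 0, 0, -1],
    [-0.2, -0.1, 0, 0, 0, 0, -1],
    [-0.2, -0.1, 0, 0, 0, 0, -1],
    [-0.2, -0.1, 0, 0, 0, 0, -1],
    [-0.2, -0.1, 0, 0, 0, 0, -1],
    [-0.2, -0.1, 0, 0, 0, 0, -1]
  ]
}}

```text
t: 5.55
tool_pos: [0.4681, -0.0424, 0.0107]
tool_rot: [-0.426, -3.113, 0.0]
contact_force: [0.2, -0.3, -0.3]
opening: -0.0002
grip_force: 0.0
```

{"api": "jog_arm", "payload": {
  "plan": [
    [-0.2, -0.1, 0, 0, 0, 0, -1],
    [-0.2, -0.1, 0, 0, 0, 0, -1],
    [-0.2, -0.1, 0, 0, 0, 0, -1],
    [-0.2, -0.1, 0, 0, 0, 0, -1],
    [-0.2, -0.08, 0, 0, 0, 0, -1],
    [-0.2, -0.08, 0, 0, 0, 0, -1],
    [-0.2, -0.08, 0, 0, 0, 0, -1],
    [0, 0, 0, 0, 0, 0, -1]
  ]
}}

```text
t: 6.35
tool_pos: [0.4919, -0.0624, 0.0109]
tool_rot: [0.426, 3.112, -0.0]
contact_force: [-0.8, 1.2, 0.4]
opening: -0.0
grip_force: 0.0
```

```bash
python3 - <<'E'
from h import *
im,_=grab('side','d3'); a=cv2.resize(im[130:310,150:340],None,fx=3.2,fy=3.2,interpolation=cv2.INTER_CUBIC);cv2.imwrite('pics/c3.png',a[:,:,::-1])
E
```

```text
(no output)
```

View pics/c3.png

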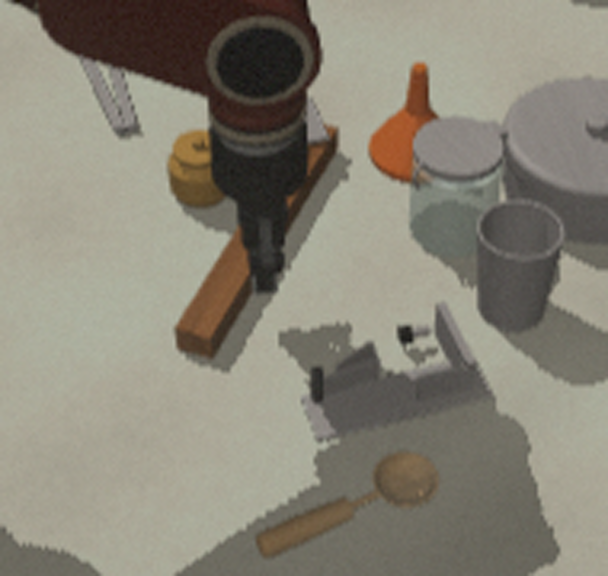

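```bash
python3 - <<'E'
from h import *
o=ctrl.get_obs(); p=o['tool_pos']; print(o)
for n,f in(('side','d3'),):
    K,R,t=cam(n); c=K@(R@p+t); print('tcp px',c[:2]/c[2],'crop',(c[:2]/c[2]-[150,130])*3.2)
    d=np.load('pics/d3.npz')['d'];P=cloud(n,d)
    for cx,cy in((265,285),(265,270),(262,250),(262,230),(215,300),(195,335),(300,180)):
        print(cx,cy,P[int(130+cy/3.2),int(150+cx/3.2)].round(3))
im,d=grab('scene','s3'); K,R,t=cam('scene'); c=K@(R@p+t); print('tcp scene',c[:2]/c[2])
cv2.imwrite('pics/c4.png',cv2.resize(im[90:270,160:350],None,fx=3,fy=3,interpolation=cv2.INTER_CUBIC)[:,:,::-1])
E
```

```text
{'t': 6.4, 'q': array([-2.76070689e-01, -4.84316458e-02,  2.06064095e+00,  4.60920900e-06,
        1.12945809e+00, -1.57494650e+00]), 'dq': array([ 0.00207091, -0.00720347,  0.01118569,  0.00088277,  0.00410899,
        0.00181751]), 'effort': array([-1.02058304e-01, -2.94092953e+01, -3.18215168e+01, -8.05892312e-03,
       -2.49339984e-02, -4.76878253e-03]), 'tool_pos': array([ 0.49156503, -0.06214121,  0.01071305]), 'tool_rot': array([-4.25810132e-01, -3.11252772e+00, -2.28766559e-05]), 'contact_force': array([ 0.50486343, -0.59340664,  0.7793122 ]), 'wrist_torque': array([ 0.02582059, -0.00911761, -0.00237013]), 'grip_force': 0.0, 'opening': -7.336112689142097e-05}
tcp px [232.65382286 225.82397404] crop [264.49223315 306.63671692]
265 285 [ 0.486 -0.075  0.052]
265 270 [ 0.472 -0.118  0.117]
262 250 [ 0.473 -0.109  0.128]
262 230 [ 0.476 -0.101  0.145]
215 300 [ 0.452 -0.047  0.023]
195 335 [ 0.421 -0.08   0.026]
300 180 [ 0.511 -0.095  0.177]
tcp scene [261.18533818 166.31046997]
```

View pics/c4.png

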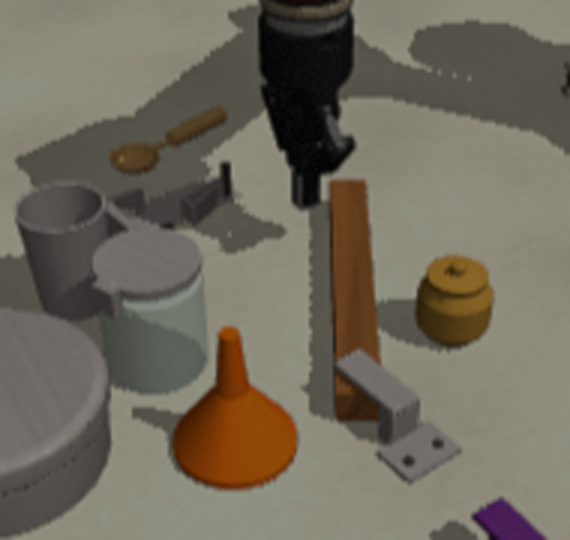

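The finger has passed over the bar without touching it. The drawn fingertips (scene crop (305,205)) sit above where the TCP projects. I'll measure how high the tips really are.

```bash
python3 - <<'E'
from h import *
p=ctrl.get_obs()['tool_pos']
for n,f in(('scene','s3'),('side','d3')):
    z=np.load(f'pics/{f}.npz'); im,d=z['im'],z['d']; P=cloud(n,d); g=im.max(-1)
    K,R,t=cam(n)
    m=(d>0)&(np.hypot(P[...,0]-p[0],P[...,1]-p[1])<.035)&(P[...,2]>.012)&(g<60)
    q=P[m]; i=np.argsort(q[:,2])[:6]; v,u=np.nonzero(m)
    print(n,m.sum(),q[i].round(3).tolist(),list(zip(u[i],v[i])), np.linalg.norm(R@p+t), K[0,0])
    for zz in(.01,.02,.03,.04):
        c=K@(R@np.array([p[0],p[1],zz])+t); print(zz,(c[:2]/c[2]).round(1))
E
```

```text
scene 951 [[0.479, -0.042, 0.025], [0.482, -0.038, 0.025], [0.489, -0.031, 0.026], [0.492, -0.028, 0.026], [0.476, -0.044, 0.026], [0.486, -0.034, 0.026]] [(np.int64(270), np.int64(163)), (np.int64(270), np.int64(164)), (np.int64(270), np.int64(166)), (np.int64(270), np.int64(167)), (np.int64(270), np.int64(162)), (np.int64(270), np.int64(165))] 0.9574754974746452 353.8706817173215
0.01 [261.3 166.5]
0.02 [261.3 163.4]
0.03 [261.3 160.3]
0.04 [261.3 157.1]
side 252 [[0.46, -0.065, 0.014], [0.47, -0.052, 0.016], [0.479, -0.043, 0.016], [0.462, -0.06, 0.016], [0.484, -0.038, 0.017], [0.483, -0.041, 0.017]] [(np.int64(222), np.int64(229)), (np.int64(224), np.int64(224)), (np.int64(226), np.int64(221)), (np.int64(222), np.int64(227)), (np.int64(227), np.int64(219)), (np.int64(227), np.int64(220))] 1.2256939910377704 445.9980040909008
0.01 [232.6 226. ]
0.02 [232.5 223.5]
0.03 [232.4 220.9]
0.04 [232.3 218.3]
```

The real fingertip is about 22 mm above the reported TCP (z ≈ 0.032). I'll raise, go back and come down lower, feeling for the shelf.

{"api": "jog_arm", "payload": {
  "plan": [
    [0, 0, -1, 0, 0, 0, -1],
    [0.9, 0.4, 0, 0, 0, 0, -1],
    [0.9, 0.4, 0, 0, 0, 0, -1],
    [0.9, 0.4, 0, 0, 0, 0, -1],
    [0.9, 0.5, 0, 0, 0, 0, -1],
    [0.9, 0.5, 0, 0, 0, 0, -1],
    [0.5, 0.24, 0, 0, 0, 0, -1],
    [0, 0, 0.8, 0, 0, 0, -1]
  ]
}}

```text
t: 7.25
tool_pos: [0.4093, 0.0123, 0.0164]
tool_rot: [0.423, 3.108, -0.0]
contact_force: [0.2, 0.4, -0.4]
opening: -0.0001
grip_force: 0.0
```

{"api": "jog_arm", "payload": {
  "plan": [
    [0, 0, 0.3, 0, 0, 0, -1],
    [0, 0, 0.2, 0, 0, 0, -1],
    [0, 0, 0.2, 0, 0, 0, -1],
    [0, 0, 0, 0, 0, 0, -1]
  ]
}}

```text
t: 7.65
tool_pos: [0.408, 0.0117, 0.0004]
tool_rot: [-0.426, -3.112, -0.0]
contact_force: [-0.4, -0.2, -0.5]
opening: -0.0004
grip_force: 0.0
```

```bash
python3 - <<'E'
from h import *
p=ctrl.get_obs()['tool_pos'];print(p)
A=[]
for n in('scene','side'):
    im,d=grab(n,n+'4'); K,R,t=cam(n); c=K@(R@p+t); c=c[:2]/c[2]; print(n,c)
    for zz in(.01,.03):
        e=K@(R@np.array([p[0],p[1],zz])+t); print(zz,(e[:2]/e[2]).round(1))
    u,v=int(c[0]),int(c[1]); A.append(cv2.resize(im[v-40:v+25,u-32:u+33],(390,390),interpolation=cv2.INTER_NEAREST)); print('crop origin',u-32,v-40)
cv2.imwrite('pics/c5.png',np.hstack(A)[:,:,::-1])
E
```

```text
[4.08046230e-01 1.16891494e-02 3.74325480e-04]
scene [302.19109308 168.59892373]
0.01 [302.5 165.7]
0.03 [303.  159.5]
crop origin 270 128
side [195.64731651 218.90356766]
0.01 [195.4 216.5]
0.03 [194.8 211.4]
crop origin 163 178
```

View pics/c5.png

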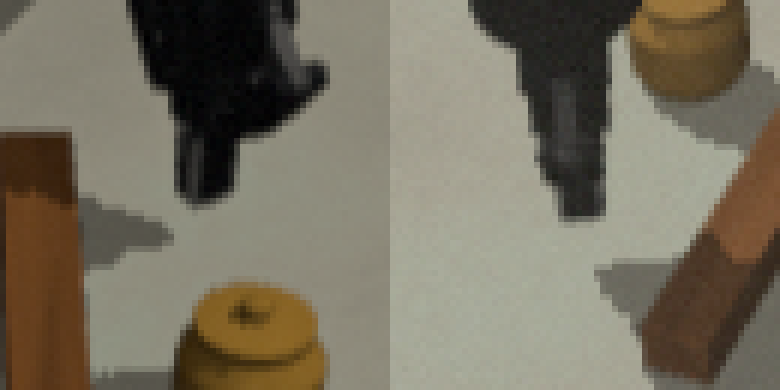

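Tips show at scene row 162 and side row 215, giving z ≈ 0.019, so the true end is about 19 mm above the reported TCP. I'll go down another 11 mm in small steps.

{"api": "jog_arm", "payload": {
  "plan": [
    [0, 0, 0.15, 0, 0, 0, -1],
    [0, 0, 0.15, 0, 0, 0, -1],
    [0, 0, 0.15, 0, 0, 0, -1],
    [0, 0, 0.1, 0, 0, 0, -1],
    [0, 0, 0, 0, 0, 0, -1]
  ]
}}

```text
t: 8.25
tool_pos: [0.4078, 0.0119, -0.0108]
tool_rot: [-0.426, -3.112, -0.0]
contact_force: [0.0, 0.6, -0.2]
opening: 0.0004
grip_force: 0.0
```

{"api": "jog_arm", "payload": {
  "plan": [
    [-0.4, -0.2, 0, 0, 0, 0, -1],
    [-0.2, -0.1, 0, 0, 0, 0, -1],
    [-0.2, -0.1, 0, 0, 0, 0, -1],
    [-0.2, -0.1, 0, 0, 0, 0, -1],
    [-0.2, -0.1, 0, 0, 0, 0, -1],
    [-0.2, -0.1, 0, 0, 0, 0, -1],
    [-0.2, -0.1, 0, 0, 0, 0, -1],
    [-0.2, -0.1, 0, 0, 0, 0, -1]
  ]
}}

```text
t: 9.05
tool_pos: [0.4383, -0.0154, -0.0103]
tool_rot: [-0.426, -3.113, -0.0]
contact_force: [-0.1, 0.8, -1.2]
opening: -0.0
grip_force: 0.0
```

{"api": "jog_arm", "payload": {
  "plan": [
    [-0.2, -0.1, 0, 0, 0, 0, -1],
    [-0.2, -0.1, 0, 0, 0, 0, -1],
    [-0.2, -0.1, 0, 0, 0, 0, -1],
    [-0.2, -0.1, 0, 0, 0, 0, -1],
    [-0.2, -0.1, 0, 0, 0, 0, -1],
    [-0.2, -0.1, 0, 0, 0, 0, -1]
  ]
}}

```text
t: 9.65
tool_pos: [0.4581, -0.0335, -0.0104]
tool_rot: [-0.426, -3.112, 0.0]
contact_force: [-0.9, -0.9, -0.1]
opening: 0.0002
grip_force: 0.3
```

```bash
cat >> h.py <<'E'
def bar(f):
    im,d=grab('scene',f); P=cloud('scene',d); h=cv2.cvtColor(im,cv2.COLOR_RGB2HSV)
    m=(d>0)&(h[...,1]>110)&(h[...,0]<12)&(P[...,2]>.02)&(P[...,2]<.034)&(np.hypot(P[...,0]-.609,P[...,1]-.12)<.3)&(im[...,0]<140)&(P[...,0]<.66)
    Q=P[m][:,:2]; Q=Q[(np.hypot(*(Q-[.609,.12]).T)>.05)]
    dx,dy,x,y=cv2.fitLine(Q.astype(np.float32),cv2.DIST_HUBER,0,1e-4,1e-4).ravel(); s=-np.sign(dy); dx*=s;dy*=s
    r=cv2.minAreaRect((Q*1000).astype(np.float32)); print(f,len(Q),'yaw',round(float(np.arctan2(dx,-dy)),3),'mid',x,y,'size',r[1],'far',np.percentile((Q-[.609,.12])@[dx,dy],99.5))
E
python3 -c "
from h import *
bar('b1')"
```

```text
b1 2 yaw -0.645 mid 0.5059396 -0.045985483 size (68.63091278076172, 0.0) far 0.2285689428966688
```

```bash
sed -i 's/(h\[...,0\]<12)/(h[...,0]<18)/; s/&(im\[...,0\]<140)/\&(np.hypot(P[...,0]-.485,P[...,1]-.105)>.05)/' h.py
python3 -c "
from h import *
bar('b2')"
```

```text
b2 689 yaw -0.639 mid 0.5218264 0.00063859223 size (222.52053833007812, 33.77607727050781) far 0.265711519071825
```

The bar is now moving (yaw -0.64) and follows the model. Continuing.

{"api": "jog_arm", "payload": {
  "plan": [
    [-0.23, -0.11, 0, 0, 0, 0, -1],
    [-0.23, -0.11, 0, 0, 0, 0, -1],
    [-0.23, -0.11, 0, 0, 0, 0, -1],
    [-0.23, -0.11, 0, 0, 0, 0, -1],
    [-0.23, -0.11, 0, 0, 0, 0, -1],
    [-0.23, -0.11, 0, 0, 0, 0, -1],
    [-0.23, -0.11, 0, 0, 0, 0, -1],
    [-0.23, -0.11, 0, 0, 0, 0, -1]
  ]
}}

```text
t: 10.55
tool_pos: [0.4889, -0.0603, -0.0103]
tool_rot: [-0.426, -3.113, -0.0]
contact_force: [0.2, 1.5, 0.2]
opening: 0.0008
grip_force: 0.3
```

{"api": "jog_arm", "payload": {
  "plan": [
    [-0.2, -0.06, 0, 0, 0, 0, -1],
    [-0.2, -0.06, 0, 0, 0, 0, -1],
    [-0.2, -0.06, 0, 0, 0, 0, -1],
    [-0.2, -0.05, 0, 0, 0, 0, -1]
  ]
}}

```text
t: 10.95
tool_pos: [0.5031, -0.0689, -0.0103]
tool_rot: [-0.426, -3.113, -0.0]
contact_force: [-0.2, 0.2, -0.1]
opening: -0.0002
grip_force: 0.3
```

```bash
python3 -c "
from h import *
bar('b3')"
```

```text
b3 741 yaw -0.384 mid 0.55595744 -0.01925955 size (225.4326629638672, 35.296348571777344) far 0.26949396100201134
```

{"api": "jog_arm", "payload": {
  "plan": [
    [-0.1, -0.02, 0, 0, 0, 0, -1],
    [-0.1, -0.02, 0, 0, 0, 0, -1],
    [-0.1, -0.02, 0, 0, 0, 0, -1],
    [-0.1, -0.02, 0, 0, 0, 0, -1]
  ]
}}

```text
t: 11.4
tool_pos: [0.5102, -0.0724, -0.0102]
tool_rot: [-0.426, -3.113, -0.0]
contact_force: [-1.6, 1.5, 1.3]
opening: -0.0003
grip_force: 0.8
```

{"api": "jog_arm", "payload": {
  "plan": [
    [-0.1, -0.02, 0, 0, 0, 0, -1],
    [-0.1, -0.02, 0, 0, 0, 0, -1],
    [-0.1, -0.02, 0, 0, 0, 0, -1],
    [-0.1, -0.02, 0, 0, 0, 0, -1]
  ]
}}

```text
t: 11.8
tool_pos: [0.5171, -0.0759, -0.0104]
tool_rot: [-0.426, -3.111, -0.001]
contact_force: [-4.2, 2.7, 4.4]
opening: -0.0001
grip_force: 2.8
```

{"api": "jog_arm", "payload": {
  "plan": [
    [-0.1, -0.01, 0, 0, 0, 0, -1],
    [-0.1, -0.01, 0, 0, 0, 0, -1],
    [-0.1, -0.01, 0, 0, 0, 0, -1]
  ]
}}

```text
t: 12.1
tool_pos: [0.5217, -0.0777, -0.0105]
tool_rot: [-0.425, -3.109, -0.001]
contact_force: [-4.9, 2.4, 3.3]
opening: -0.0002
grip_force: 2.8
```

{"api": "jog_arm", "payload": {
  "plan": [
    [-0.1, -0.01, 0, 0, 0, 0, -1],
    [-0.1, -0.01, 0, 0, 0, 0, -1],
    [-0.1, -0.01, 0, 0, 0, 0, -1]
  ]
}}

```text
t: 12.4
tool_pos: [0.5274, -0.0798, -0.0106]
tool_rot: [-0.425, -3.109, -0.002]
contact_force: [-4.4, 3.9, 3.9]
opening: -0.0001
grip_force: 2.8
```

The bar has met the catch nose (about 5 N). Continuing in small steps.

{"api": "jog_arm", "payload": {
  "plan": [
    [-0.1, 0, 0, 0, 0, 0, -1],
    [-0.1, 0, 0, 0, 0, 0, -1],
    [-0.1, 0, 0, 0, 0, 0, -1]
  ]
}}

```text
t: 12.7
tool_pos: [0.5344, -0.0821, -0.0105]
tool_rot: [-0.426, -3.112, -0.0]
contact_force: [-1.2, 1.3, 0.1]
opening: -0.0004
grip_force: 0.9
```

{"api": "jog_arm", "payload": {
  "plan": [
    [-0.1, 0, 0, 0, 0, 0, -1],
    [-0.1, 0, 0, 0, 0, 0, -1],
    [-0.1, 0, 0, 0, 0, 0, -1]
  ]
}}

```text
t: 13.0
tool_pos: [0.5403, -0.0838, -0.0104]
tool_rot: [-0.426, -3.112, 0.0]
contact_force: [-1.2, 0.9, -0.5]
opening: 0.0004
grip_force: 0.9
```

{"api": "jog_arm", "payload": {
  "plan": [
    [-0.1, 0, 0, 0, 0, 0, -1],
    [-0.1, 0, 0, 0, 0, 0, -1]
  ]
}}

```text
t: 13.2
tool_pos: [0.5441, -0.0848, -0.0103]
tool_rot: [-0.426, -3.112, -0.0]
contact_force: [-1.4, 1.7, -0.2]
opening: -0.0001
grip_force: 0.9
```

```bash
python3 -c "
from h import *
bar('b4')"
```

```text
b4 787 yaw -0.185 mid 0.58553445 -0.028060222 size (223.9073944091797, 36.0340690612793) far 0.27011736849526025
```

{"api": "jog_arm", "payload": {
  "plan": [
    [-0.1, 0, 0, 0, 0, 0, -1],
    [-0.1, 0, 0, 0, 0, 0, -1]
  ]
}}

```text
t: 13.45
tool_pos: [0.5469, -0.0855, -0.0105]
tool_rot: [-0.425, -3.11, -0.001]
contact_force: [-6.5, 3.5, 2.2]
opening: 0.0001
grip_force: 3.2
```

{"api": "jog_arm", "payload": {
  "plan": [
    [-0.1, 0, 0, 0, 0, 0, -1],
    [-0.1, 0, 0, 0, 0, 0, -1]
  ]
}}

```text
t: 13.65
tool_pos: [0.5494, -0.0861, -0.0107]
tool_rot: [-0.424, -3.106, -0.002]
contact_force: [-11.3, 4.1, 7.4]
opening: -0.0001
grip_force: 5.6
```

{"api": "jog_arm", "payload": {
  "plan": [
    [-0.1, 0.01, 0, 0, 0, 0, -1],
    [-0.1, 0.01, 0, 0, 0, 0, -1]
  ]
}}

```text
t: 13.85
tool_pos: [0.5522, -0.0867, -0.0107]
tool_rot: [-0.423, -3.103, -0.001]
contact_force: [-13.8, 4.4, 10.2]
opening: 0.0002
grip_force: 7.3
```

{"api": "jog_arm", "payload": {
  "plan": [
    [-0.1, 0, 0, 0, 0, 0, -1]
  ]
}}

```text
t: 13.95
tool_pos: [0.5542, -0.0872, -0.0107]
tool_rot: [-0.424, -3.104, -0.002]
contact_force: [-12.0, 3.7, 8.9]
opening: -0.0003
grip_force: 6.2
```

{"api": "jog_arm", "payload": {
  "plan": [
    [-0.1, 0, 0, 0, 0, 0, -1]
  ]
}}

```text
t: 14.05
tool_pos: [0.5563, -0.0877, -0.0107]
tool_rot: [-0.424, -3.104, -0.002]
contact_force: [-13.8, 4.9, 9.4]
opening: 0.0001
grip_force: 6.8
```

```bash
python3 - <<'E'
from h import *
bar('b5'); im,d=grab('side','d5'); print(ctrl.get_obs()['contact_force'])
cv2.imwrite('pics/c6.png',cv2.resize(im[170:290,190:340],None,fx=4.5,fy=4.5,interpolation=cv2.INTER_CUBIC)[:,:,::-1])
E
```

```text
b5 731 yaw -0.162 mid 0.5977545 -0.0007638709 size (224.70907592773438, 38.277732849121094) far 0.26905711294970475
[-11.06937438   3.8145391    7.81197244]
```

View pics/c6.png

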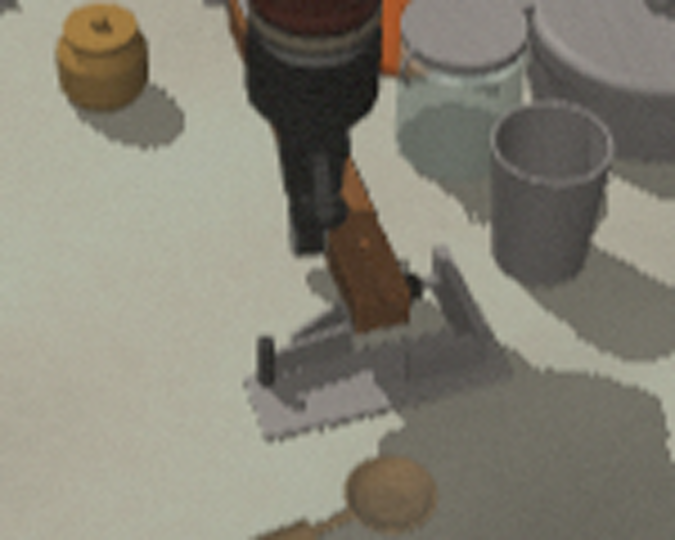

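The bar end (crop (380,325)) touches the plunger at (413,287) and is riding on the catch. A little further is needed.

{"api": "jog_arm", "payload": {
  "plan": [
    [-0.1, 0, 0, 0, 0, 0, -1]
  ]
}}

```text
t: 14.25
tool_pos: [0.5576, -0.088, -0.0107]
tool_rot: [-0.423, -3.102, -0.002]
contact_force: [-13.9, 4.6, 11.2]
opening: 0.0001
grip_force: 7.9
```

{"api": "jog_arm", "payload": {
  "plan": [
    [-0.1, 0, 0, 0, 0, 0, -1]
  ]
}}

```text
t: 14.35
tool_pos: [0.5577, -0.088, -0.0109]
tool_rot: [-0.422, -3.098, -0.003]
contact_force: [-24.3, 7.6, 18.5]
opening: 0.0002
grip_force: 12.7
```

{"api": "jog_arm", "payload": {
  "plan": [
    [-0.1, 0, 0, 0, 0, 0, -1]
  ]
}}

```text
t: 14.45
tool_pos: [0.5578, -0.088, -0.0109]
tool_rot: [-0.421, -3.092, -0.004]
contact_force: [-31.5, 9.1, 26.2]
opening: -0.0002
grip_force: 16.3
```

That is the rigid stop. I'll back off and see whether the bar stays.

{"api": "jog_arm", "payload": {
  "plan": [
    [0.4, 0, 0, 0, 0, 0, -1],
    [0.3, 0, 0, 0, 0, 0, -1],
    [0.5, 0, 0, 0, 0, 0, -1],
    [1, 0, 0, 0, 0, 0, -1],
    [1, 0, 0, 0, 0, 0, -1],
    [1, 0, 0, 0, 0, 0, -1],
    [0, 0, -1, 0, 0, 0, -1],
    [0, 0, -1, 0, 0, 0, -1]
  ]
}}

```text
t: 15.25
tool_pos: [0.4837, -0.0678, 0.0299]
tool_rot: [0.426, 3.112, -0.001]
contact_force: [-0.0, -0.1, 0.8]
opening: -0.0001
grip_force: 0.0
```

{"api": "jog_arm", "payload": {
  "plan": [
    [0, 0, -1, 0, 0, 0, -1],
    [0, 0, -1, 0, 0, 0, -1],
    [0.5, 0, -1, 0, 0, 0, -1],
    [0.5, 0, -1, 0, 0, 0, -1],
    [0.5, 0, -1, 0, 0, 0, -1],
    [0, 0, -1, 0, 0, 0, -1],
    [0, 0, 0, 0, 0, 0, -1],
    [0, 0, 0, 0, 0, 0, -1]
  ]
}}

```text
t: 16.05
tool_pos: [0.456, -0.06, 0.1501]
tool_rot: [0.426, 3.11, -0.001]
contact_force: [0.1, 0.8, -0.3]
opening: -0.0
grip_force: 0.0
```

```bash
python3 - <<'E'
from h import *
bar('b6'); im,d=grab('side','d6'); print(ctrl.get_obs()['contact_force'])
a=cv2.resize(im[170:290,190:340],None,fx=4.5,fy=4.5,interpolation=cv2.INTER_CUBIC); cv2.imwrite('pics/c7.png',a[:,:,::-1])
E
```

```text
b6 758 yaw -0.161 mid 0.59099257 -0.025367472 size (232.0808563232422, 36.29196548461914) far 0.27080820471200323
[-0.58407141 -0.7851071  -0.39809797]
```

View pics/c7.png

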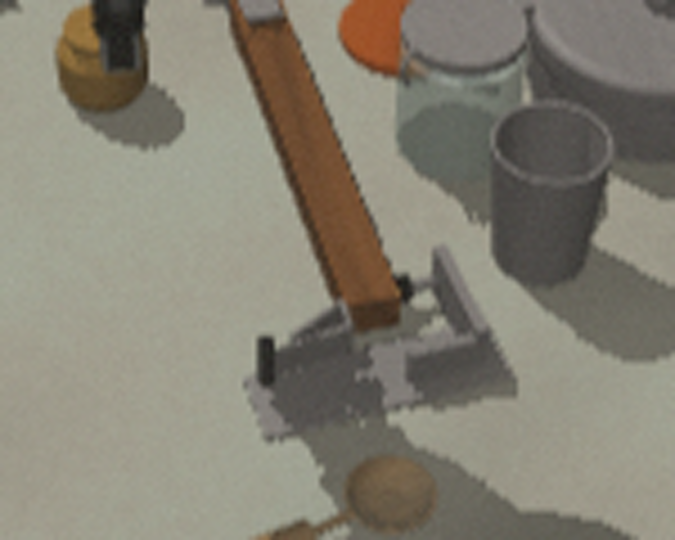

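The bar stayed put after release, with the catch nose at crop (345,312) against its robot side. A numeric check on plunger shift and catch shape will confirm it.

```bash
python3 - <<'E'
from h import *
K,R,t=cam('side')
for f in('d1','d5','d6'):
    im=np.load(f'pics/{f}.npz')['im']; g=im.max(-1).astype(int)
    w=g[228:242,270:288]; 
    v,u=np.nonzero(w<50); print(f,len(u),(u.mean()+270).round(2) if len(u) else None,(v.mean()+228).round(2) if len(u) else None, 'max u',u.max()+270 if len(u) else '')
    k=g[234:256,244:272]
    if f!='d5': print(k[::2])
for x in(.55,.56): 
    c=K@(R@np.array([x,-.14,.02])+t);print(c[:2]/c[2])
E
```

```text
d1 16 276.44 234.44 max u 278
[[151 147 148 149 151 147 148 144 149 146 147 148 145 150 148 147 148 148
  147 147 149 149 151 147 149 147 144 149]
 [150 146 149 149 146 150 146 147 150 149 149 144 148 146 146 151 151 148
  146 146 140 146 144 148 147 151 148 148]
 [147 150 148 150 150 152 148 147 151 149 150 149 147 148 149 148 148 143
  134 116  80  75 116 142 145 150 148 152]
 [151 147 149 147 148 150 150 149 146 150 149 151 148 149 142 135 119  90
   71  63  60  63  86 124 149 150 148 147]
 [148 152 146 147 150 150 151 149 150 150 150 146 137 117 100  83  61  61
   58  74  77  93  97  99 108 144 146 146]
 [149 149 149 133 117 120 129 147 147 149 129 101  76  69  77  92  92  91
   97  84  85  73  67  69  89 144 150 148]
 [151 148 149  87  58  59  53 141 142 138 116  94  97  94  81  72  68  68
   67  69  71  69  65  68  82 124 125 130]
 [149 148 149  77  47  45  40  96  87  74  67  68  66  69  69  69  69  66
   65  68  69  70  72  72  78  82  80  78]
 [149 151 148  77  46  47  40  63  71  68  65  70  70  68  69  67  71  70
   74  78  76  77  78  74  74  77  78  77]
 [146 146 137  74
[... 919 characters left out ...]
 84  76  89  97
  104  92  91  76  71  74  85  94  89  90]
 [160 161 163  83  45  45  49 155 146 136 107  93 106  78  77  74  76  74
   76  75  72  75  74  73  87 102 102  88]
 [158 160 159  82  47  46  43  73  77  77  76  74  72  74  77  73  75  73
   72  72  75  77  76  72  81  88  82  81]
 [164 164 160  81  53  43  42  72  74  75  73  72  74  73  74  76  81  80
   80  82  86  80  82  81  80  82  77  80]
 [163 161 150  82  49  45  48  72  73  87  79  78  95  82  79  85  80  80
   81  84  84  80  81  83  81 106 107 105]
 [137 132 132  83  47  45  41  76  80  83  82  82  82  87  81  83  84  84
   83  84  80  81  84  83  84 108  85  79]]
[263.70366547 237.14992817]
[267.16636765 236.06702159]
```

The plunger is pressed in about 6 mm (right edge 278 → 280 px), the catch pixels match its rest shape, and the tool is clear. Handing in.

```bash
python3 -c "
from station import ctrl
print(ctrl.finish_job())"
```

```text
the job is handed in; nothing more can be done
None
```

The rail is shut behind the spring catch and stays there by itself: after release the plunger looks pressed in about 6 mm and the catch is back in its rest shape. The hand-in gave no verdict, and my last push ran onto the rigid stop with about 33 N sideways (about 42 N by the wrist sensor counting its vertical reading), so the 40 N limit is the one thing I can't vouch for.

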